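# Find the concealed catch of the safety box and press it

### The arm

A 6-joint arm with a two-finger parallel gripper is mounted at the origin on the work surface. World frame = base frame: x ahead of the robot, y to its left, z up, the work surface at z = 0. Lengths are in m, angles in rad, forces in N, time in s.
With the tool pointing down it reaches from about 0.3 to 0.875 m from the base axis. Payload 6.4 kg.
Tool frame: the origin (TCP) lies on the centre line of the jaws, within the pads' length; the fingertips stand 14 mm ahead of it and the grasp point (between the pads) lies 5 mm behind it; z points along the fingers, y is the direction in which the jaws open and shut (so a half turn about z gives the same grasp; the last joint's range is limited). The gripper opens to 85 mm and grips with 20 to 120 N. Pads are 22 mm wide; open, the fingers measure 114 mm over their backs; the gripper's body (76 mm by 85 mm) begins 54 mm behind the grasp point. The pads swing forward as they close: fully open they stand 13 mm farther back than shut.
Start: joints at [0.953, 0.181, 1.607, -0, 1.354, -0.206], TCP at [0.23, 0.527, 0.245] pointing down, gripper open.
Joint ranges: [-2.99, 2.99], [-0.89, 2.07], [0.3, 2.58], [-1.14, 4.28], [0, 2.63], [-3.12, 3.12]. Speed limits (rad/s): [2.57, 2.57, 3.01, 3.14, 3.14, 3.14].

### API

Orientations are given as a unit quaternion [w, x, y, z].
In Python, from bench import * gives the robot as it stands.
- The arm moves only by the tool servo_tool, never from a script. Its argument "plan" is a list that holds one entry, the list of rows, each a list of 5 numbers: the shift along the world's x, y, z in m, then the turn about the world's z in rad, then the gripper command: -1 is shut, 1 is fully open, values between are in proportion. In form: [[[tx, ty, tz, roll, claw], ...]]. A call has 1 to 8 rows; each row shifts and turns the commanded pose from where the row before left it; what a row does not reach is not made up. A row lasts 1/10 s, in which the tool goes at most 50 mm and 8.59 degrees, less where a joint would pass 70% of its speed; a pose out of reach is approached as far as the arm can. A call with a gripper value outside its range is refused whole. The fingers move at their own pace and stop on an object; the grip force is fixed at half the most. Time passes only in rows, so rows that do not move let the fingers close. It gives the time, the measured TCP pose, the force and the opening at its end, in the units of the state.
- get_obs(): the state, without advancing time (a new reading comes with each control period).
- camera(name): name is "scene" or "side" or "wrist"; returns a dict with "img" (384x512x3 uint8, blue, green, red), "camera_matrix" (3x3 intrinsics, pixels), "k1" (the pictures are not rectified: a ray, as slopes to the right and down, at radius r is drawn at 1 + k1 r^2 times it, then the intrinsics apply), "rvec" (rotation vector, rad) and "tvec" (3), from world to camera coordinates, as OpenCV has them. Camera axes: x right, y down, z forward; pixel columns grow to the right and rows downward; lengths in m; the calibration is good to about 2 mm. A picture is of the moment at which its call begins. There is no depth.
- hand_in(): hands the job in, once; it reports no verdict.
Trained networks look in a picture, given as the dict that the camera call returned (one of the last four; its "shot" number tells which), for a name from the list of things; names that differ only in an ending like _2 or _b are one class to them, and where a whole thing is asked for, a point or a joint stands for the part that bears it (a point fixed in the world has none). Each returns a list of dicts, best first, with "conf" (0 to 1); they miss things now and then, are a little off and sometimes report something else, mostly with a low value. They report only what shows in the picture. A call takes as long as a camera call.
- trace(picture, thing): "mask" (384x512 bool, what is visible of it) and "rect" ([left, top, right, bottom] as shares, 0 to 1, of the picture: columns of its width, rows of its height, round what is visible of it).
- pinpoint(picture, thing): "centre" ([row, column] as shares, 0 to 1, of the picture: columns of its width, rows of its height: a listed point, or the origin of a listed thing).
The state is a dict: "time_s": time; "q": joint angles; "dq": joint speeds; "joint_efforts": joint torques, N m; "eef_pos": TCP position; "eef_rot": TCP orientation; "wrist_force": force on the tool from outside, world axes, zero at the start; "torque": the same for the moment, N m; "opening": opening from 0.0 (shut) to 1.0 (fully open).
Only numpy, scipy, OpenCV 4.12 (cv2) and the standard library are available. Lean on these libraries where they do the work, as an engineer would, in place of code of your own. Each camera call takes 0.05 s, during which the arm holds its last target.

### The job

Open the child-proof safety box by its concealed catch: feel gently with the fingertips across the row of five identical grey tiles in its top, find the one that gives way, and press that tile fully home so that the green hatch stands open, then take the hand away. Do not lean hard on the box or anything else, and leave the tins, bowl, jar and spoon where they stand.

Things in the scene. Friction and masses are not known exactly. Their poses are not given: they have to be found in the camera images.
- safety_box: low white child-proof box screwed to the counter, 190 mm in x, 400 mm in y, 80 mm tall; origin at the centre of its underside, on the counter, z up, x away from the robot at yaw 0. In its flat top: a row of five grey tiles (see tile_row) and, farther from the robot, the green hatch, x = -10 to 84 mm, y = -134 to 134 mm. The white ends of the top, beyond y = +-136 mm, each carry a loose tin
- tile_row (a point): middle of the row of five tiles, level with the flat top 80 mm above the counter; axes as the box (52 mm nearer the robot than its middle). Tile centres at y = -112, -56, 0, 56, 112 mm from here. Tiles 46 mm square in 48 mm openings, faces 2 mm below the top, 8 mm bars between. Four are blanks that barely give; one, looking just the same, is the concealed catch, in any of the five places
- catch (a joint): travel of the concealed catch tile, straight down into the box: 0 = up, level with the blanks; 0.008 m = fully home. It moves against a steady 3 to 4 N, has no return spring and stays where it is pushed. The blanks are backed with hard rubber: they give less than 1 mm under 6 N and spring back
- hatch (a joint): opening angle of the green hatch, rad: 0 = shut and level with the top of the box; about 0.56 = up. It is hinged on its edge nearer the tiles and its far edge rises. A linkage raises it in step with the catch, 0.07 rad for each mm of travel
- hatch_edge (a point): middle of the far edge of the green hatch, on its upper face; 80 mm above the counter when shut, about 130 mm when the hatch is up
- tin_left: open round brass tin, 52 mm across, 34 mm tall, about 90 g, standing on the white end of the box top on its +y side; loose, to be left alone; origin at the centre of its underside
- tin_right: open round brass tin, 52 mm across, 34 mm tall, about 90 g, standing on the white end of the box top on its -y side; loose, to be left alone; origin at the centre of its underside
- tin_front: open round brass tin, 52 mm across, 34 mm tall, about 90 g, standing on the counter near the robot, to its right; loose, to be left alone; origin at the centre of its underside
- tin_side: open round brass tin, 52 mm across, 34 mm tall, about 90 g, standing on the counter to the right of the box; loose, to be left alone; origin at the centre of its underside
- bowl: white bowl, 150 mm across, 55 mm tall, on the counter at the right; loose, to be left alone; origin at the centre of its underside
- jar: closed glass jar, 72 mm across, 110 mm tall, on the counter at the left; loose, to be left alone; origin at the centre of its underside
- spoon: spoon lying on the counter at the left near the robot, 200 mm long along its x axis; loose, to be left alone; origin at its middle, on the counter

How it is judged:
On the way:
1. the concealed catch tile is pressed home (more than 6.8 mm of its 8 mm) by the fingers (value of joint catch above 0.0068 m and contact force between the fingers and anything else above 0.5 N), for 0.1 s.
At the end, for the whole second after the job is handed in: The catch tile is down by more than 6.8 mm, the green hatch stands still, open by more than 0.40 rad, and every tin, the bowl, the jar and the spoon are within 20 mm of where they began (value of joint catch above 0.0068 m and value of joint hatch above 0.4 rad and velocity of joint hatch between -0.05 and 0.05 rad/s and distance of each of tin_left, tin_right, tin_front, tin_side, bowl, jar, spoon from where it was at the start of the episode below 0.02 m); the robot touches nothing.
It fails at once if a tin, the bowl, the jar or the spoon is lifted, carried or pushed more than 20 mm from its place (distance of any of tin_left, tin_right, tin_front, tin_side, bowl, jar, spoon from where it was at the start of the episode above 0.02 m).
It fails at once if the hand leans hard on something (more than 90 N) (contact force between any of the arm, the fingers and anything else above 90 N).
It also fails if it takes over 48 s, if anything falls off the work surface, if the arm or the gripper's body presses on something with over 40 N, if the wrist force passes 120 N, or if a joint passes its speed limit or range.

## Working session

There is one attempt and no reset: what is moved stays moved. The work goes in short steps, Python scripts to look and compute and a tool call to move; the robot and the scene stay as the last step left them, time stands still between calls to the robot, and variables do not carry over. Pictures are saved under pics/ and viewed, and the job is handed in when it is done.

Besides the shell and the picture viewer there is one more tool, called after ">>>" as a command line: name --argument value ..., lists and objects as JSON in quotes. servo_tool: Moves the arm, as the interface text tells. Its arguments: {"type":"object","properties":{"plan":{"type":"array"}},"required":["plan"]}

```bash
ls; mkdir -p pics
cat > h.py <<'E'
from bench import *
import numpy as np, cv2
def ray(p,u,v):
    K=np.array(p["camera_matrix"],float);k1=p["k1"]
    x=(u-K[0,2])/K[0,0];y=(v-K[1,2])/K[1,1]
    o=cv2.undistortPoints(np.array([[[u,v]]],float),K,np.array([k1,0,0,0,0],float))[0,0]
    R=cv2.Rodrigues(np.array(p["rvec"],float))[0];t=np.array(p["tvec"],float).ravel()
    return -R.T@t, R.T@np.array([o[0],o[1],1.])
def atz(p,u,v,z):
    c,d=ray(p,u,v);return c+d*(z-c[2])/d[2]
def proj(p,P):
    return cv2.projectPoints(np.array(P,float).reshape(-1,3),np.array(p["rvec"],float),np.array(p["tvec"],float),np.array(p["camera_matrix"],float),np.array([p["k1"],0,0,0,0],float))[0].reshape(-1,2)
E
python3 - <<'E'
from h import *
Z={"tile_row":.08,"hatch_edge":.08,"safety_box":0,"tin_left":.08,"tin_right":.08,"tin_front":0,"tin_side":0,"jar":0,"bowl":0,"spoon":0}
for n in ["scene","side"]:
    p=camera(n);cv2.imwrite(f"pics/{n}0.png",p["img"])
    for t in Z:
        for r in pinpoint(p,t)[:3]:
            v,u=r["centre"][0]*384,r["centre"][1]*512
            print(n,t,round(r["conf"],2),round(u),round(v),atz(p,u,v,Z[t]).round(3))
o=get_obs();print(o)
E
```

```text
pics
scene tile_row 0.79 253 210 [0.494 0.012 0.08 ]
scene hatch_edge 0.64 222 246 [0.637 0.007 0.08 ]
scene safety_box 0.8 243 240 [0.558 0.021 0.   ]
scene tin_left 0.7 304 243 [0.501 0.184 0.08 ]
scene tin_left 0.26 243 239 [0.585 0.04  0.08 ]
scene tin_front 0.77 207 129 [ 0.295 -0.317  0.   ]
scene tin_front 0.56 339 333 [0.63  0.387 0.   ]
scene tin_side 0.56 161 148 [ 0.445 -0.391  0.   ]
scene tin_side 0.23 203 190 [ 0.491 -0.18   0.   ]
scene jar 0.89 338 335 [0.637 0.386 0.   ]
scene bowl 0.94 110 186 [ 0.648 -0.427  0.   ]
scene spoon 0.83 375 211 [0.248 0.292 0.   ]
side tile_row 0.58 269 181 [0.496 0.014 0.08 ]
side hatch_edge 0.9 309 173 [0.625 0.001 0.08 ]
side safety_box 0.95 284 189 [0.554 0.034 0.   ]
side safety_box 0.58 300 220 [ 0.553 -0.106  0.   ]
side tin_left 0.69 269 181 [0.495 0.015 0.08 ]
side tin_left 0.63 287 192 [ 0.532 -0.048  0.08 ]
side tin_right 0.7 300 219 [ 0.529 -0.158  0.08 ]
side tin_front 0.58 243 300 [ 0.3   -0.307  0.   ]
side tin_side 0.68 309 309 [ 0.458 -0.395  0.   ]
side jar 0.92 271 117 [0.643 0.388 0.   ]
side bowl 0.59 376 296 [ 0.649 -0.428  0.   ]
side spoon 0.61 175 160 [0.244 0.29  0.   ]
{'time_s': 1.1, 'q': array([ 9.52707046e-01,  1.80791161e-01,  1.60698872e+00, -8.76037406e-06,
        1.35380749e+00, -2.06316150e-01]), 'dq': array([-0.00169325,  0.00134738,  0.00092308,  0.00039813,  0.00057337,
       -0.00084181]), 'joint_efforts': array([-8.01735450e-05, -4.44842398e+01, -3.51688707e+01, -2.47291600e-04,
        7.82751886e-04, -1.95504208e-05]), 'eef_pos': array([0.23014029, 0.52695399, 0.24529889]), 'eef_rot': array([4.97735625e-06, 2.04434158e-01, 9.78880317e-01, 7.06342556e-07]), 'wrist_force': array([ 0.27338453, -0.07004559, -0.56929641]), 'torque': array([0.02737585, 0.02121287, 0.0163511 ]), 'opening': 0.9991142014557122}
```

View pics/scene0.png

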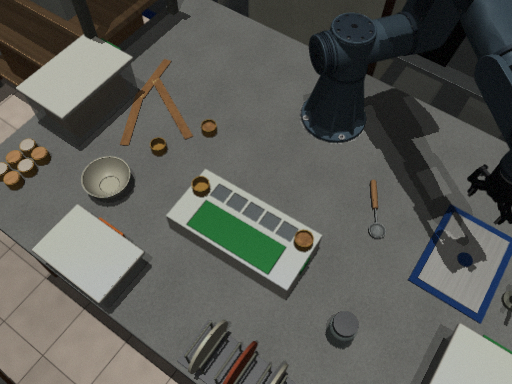

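View pics/side0.png

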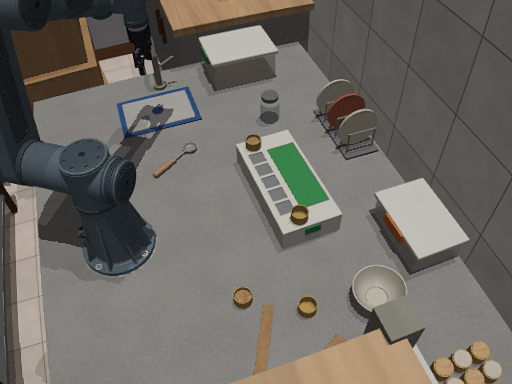

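The box lies in the middle, about (250,230) in scene, with the tiles on the robot's side and tins at both ends. I'll fit its pose precisely from the green hatch outline.

```bash
cat > fit.py <<'E'
from h import *
from scipy.optimize import least_squares, minimize
def hp(s):
    x,y,w=s;c,n=np.cos(w),np.sin(w)
    R=np.array([[c,-n],[n,c]])
    return lambda P,z=.08:np.c_[np.array(P)@R.T+[x,y],np.full(len(P),z)]
obs=[]
for n,seed in [("scene",(235,236)),("side",(297,172))]:
    p=camera(n);h=cv2.cvtColor(p["img"],cv2.COLOR_BGR2HSV)
    m=((abs(h[...,0].astype(int)-65)<15)&(h[...,1]>140)&(h[...,2]>50)).astype(np.uint8)
    k,l=cv2.connectedComponents(m);m=(l==l[seed[1],seed[0]]).astype(np.uint8)
    print(n,m.sum(),h[seed[1],seed[0]]);obs.append((p,m))
H=[(-.01,-.134),(.084,-.134),(.084,.134),(-.01,.134)]
def cost(s,o=obs):
    e=0
    for p,m in o:
        q=proj(p,hp(s)(H))
        im=np.zeros((384,512),np.uint8);cv2.fillPoly(im,[np.round((q+0)*16).astype(np.int32)],1,shift=4)
        # soft version
        S=np.zeros((384*4,512*4),np.uint8);cv2.fillPoly(S,[np.round((q+.5)*4*16-8).astype(np.int32)],255,shift=4)
        S=cv2.resize(S,(512,384),interpolation=cv2.INTER_AREA)/255.
        e+=abs(S-m).sum()
    return e
for o in (obs[:1],obs[1:],obs):
    best=None
    for w in (-.05,.0,.05,.1,.15):
        r=minimize(cost,[.548,.012,w],args=(o,),method="Nelder-Mead",options=dict(initial_simplex=np.array([.548,.012,w])+np.array([[0,0,0],[.01,0,0],[0,.01,0],[0,0,.05]])))
        if best is None or r.fun<best.fun:best=r
    print(best.x.round(4),best.fun)
s=best.x
T=[(-.052,y) for y in(-.112,-.056,0,.056,.112)]
P=hp(s)(T,.078);print(P.round(4))
for p,m in obs:
    im=cv2.resize(p["img"],None,fx=4,fy=4,interpolation=cv2.INTER_CUBIC)
    for t in T:
        q=proj(p,hp(s)([(t[0]+a,t[1]+b) for a,b in((-.023,-.023),(.023,-.023),(.023,.023),(-.023,.023))],.078))
        cv2.polylines(im,[np.round((q+.5)*4-.5).astype(int).reshape(-1,1,2)],True,(0,0,255),1)
    c=proj(p,hp(s)([(0,0)]))[0]*4;x,y=int(c[0]),int(c[1])
    cv2.imwrite(f"pics/fit_{p['shot']}.png",im[max(0,y-290):y+290,x-390:x+390]);print(p['shot'])
E
python3 fit.py
```

```text
scene 2881 [ 66 158 113]
side 195155 [ 66 139 130]
[0.551  0.0153 0.034 ] 120.61176470588236
[ 0.3032 -0.5702  1.1813] 190848.3176470588
[0.551  0.0154 0.0255] 196141.90980392156
[[ 0.5019 -0.0979  0.078 ]
 [ 0.5005 -0.0419  0.078 ]
 [ 0.4991  0.0141  0.078 ]
 [ 0.4976  0.0701  0.078 ]
 [ 0.4962  0.126   0.078 ]]
3
4
```

```bash
sed -i 's/>140)&/>110)\&/' fit.py; python3 fit.py
```

```text
scene 2925 [ 67 161 109]
side 1746 [ 68 144 129]
[0.5512 0.0159 0.0309] 91.07450980392157
[0.5513 0.0173 0.0305] 109.98431372549018
[0.551  0.0153 0.0339] 206.44313725490196
[[ 0.5028 -0.0984  0.078 ]
 [ 0.5009 -0.0425  0.078 ]
 [ 0.499   0.0135  0.078 ]
 [ 0.4971  0.0695  0.078 ]
 [ 0.4952  0.1254  0.078 ]]
5
6
```

View pics/fit_5.png

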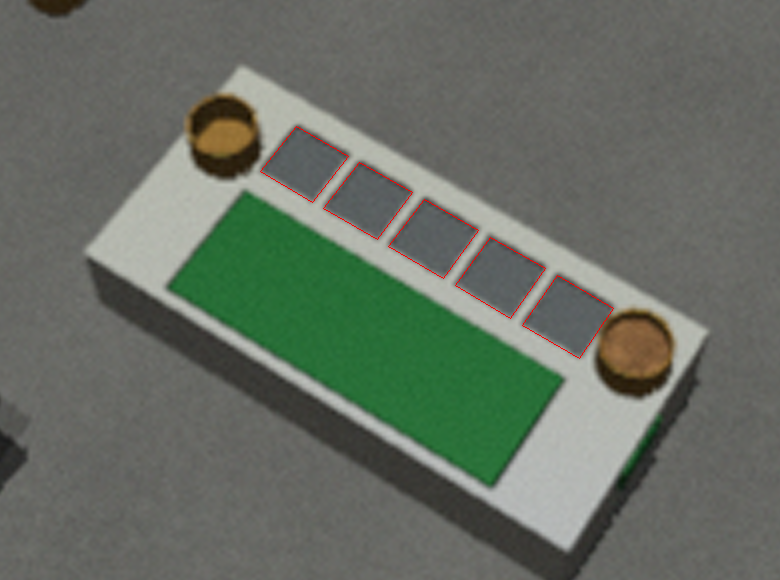

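View pics/fit_6.png

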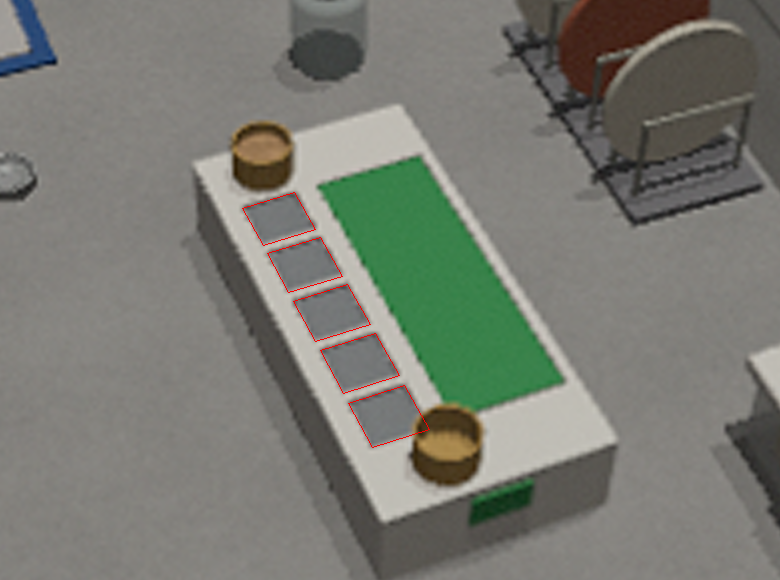

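The fit agrees in both views to about 1–2 mm, with tile overlays within a pixel. Next I shut the gripper, align it with the box, and move above the left tile.

>>> servo_tool --plan '[[[0.022,-0.033,0,0.148,-1],[0.022,-0.033,0,0.148,-1],[0.022,-0.033,0,0.148,-1],[0.022,-0.033,0,0,-1],[0.022,-0.033,0,0,-1],[0.022,-0.033,0,0,-1],[0.022,-0.033,0,0,-1],[0.022,-0.033,0,0,-1]]]'

```text
time_s: 2.1
eef_pos: [0.4065, 0.2621, 0.2456]
eef_rot: [0.0, -0.015, 1.0, 0.0]
wrist_force: [1.2, 0.5, -0.3]
opening: 0.002
```

>>> servo_tool --plan '[[[0.022,-0.034,-0.02,0,-1],[0.022,-0.034,-0.03,0,-1],[0.022,-0.034,-0.03,0,-1],[0.023,-0.034,-0.03,0,-1],[0,0,-0.01,0,-1],[0,0,0,0,-1],[0,0,0,0,-1]]]'

```text
time_s: 2.8
eef_pos: [0.4939, 0.1293, 0.1267]
eef_rot: [-0.0, -0.015, 1.0, 0.0]
wrist_force: [0.5, 0.7, -0.0]
opening: -0.004
```

>>> servo_tool --plan '[[[0.001,-0.003,-0.015,0,-1],[0,0,-0.01,0,-1],[0,0,0,0,-1],[0,0,0,0,-1]]]'

```text
time_s: 3.2
eef_pos: [0.495, 0.1263, 0.1018]
eef_rot: [0.0, -0.015, 1.0, 0.0]
wrist_force: [-0.3, -0.2, -0.0]
opening: -0.004
```

Run:
```python
from h import *
print(get_obs()["eef_pos"],get_obs()["wrist_force"])
for n in("scene","side"):
    p=camera(n);im=cv2.resize(p["img"],None,fx=4,fy=4,interpolation=cv2.INTER_CUBIC)
    x,y=(proj(p,[.495,.1265,.09])[0]*4).astype(int)
    cv2.imwrite(f"pics/t_{n}.png",im[y-250:y+200,x-300:x+300])
```

```text
[0.49499397 0.12633943 0.1018279 ] [-0.26340601 -0.19964561 -0.04088232]
```

View pics/t_side.png

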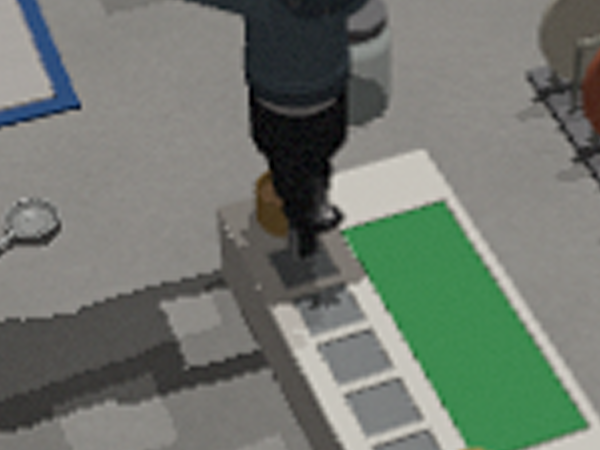

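View pics/t_scene.png

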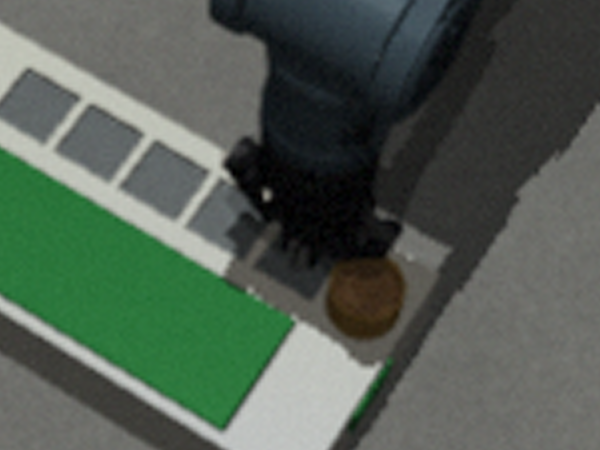

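The fingertips are over the left-hand tile, clear of the tin. Feeling down gently.

>>> servo_tool --plan '[[[0,0,-0.004,0,-1],[0,0,-0.002,0,-1],[0,0,-0.001,0,-1],[0,0,0,0,-1]]]'

```text
time_s: 3.7
eef_pos: [0.4949, 0.1256, 0.094]
eef_rot: [-0.0, -0.015, 1.0, -0.0]
wrist_force: [0.2, -0.8, 0.4]
opening: -0.001
```

>>> servo_tool --plan '[[[0,0,-0.001,0,-1],[0,0,-0.001,0,-1],[0,0,0,0,-1]]]'

```text
time_s: 4.0
eef_pos: [0.4951, 0.1256, 0.0922]
eef_rot: [-0.0, -0.015, 1.0, -0.0]
wrist_force: [-0.2, 0.6, 0.2]
opening: -0.001
```

>>> servo_tool --plan '[[[0,0,-0.001,0,-1],[0,0,0,0,-1],[0,0,0,0,-1]]]'

```text
time_s: 4.3
eef_pos: [0.4951, 0.1256, 0.0913]
eef_rot: [0.0, -0.015, 1.0, -0.0]
wrist_force: [0.4, -0.1, 0.4]
opening: -0.003
```

>>> servo_tool --plan '[[[0,0,-0.001,0,-1],[0,0,0,0,-1]]]'

```text
time_s: 4.5
eef_pos: [0.4951, 0.1256, 0.0903]
eef_rot: [0.0, -0.015, 1.0, -0.0]
wrist_force: [-0.3, -0.6, 2.1]
opening: 0.002
```

>>> servo_tool --plan '[[[0,0,-0.001,0,-1],[0,0,0,0,-1]]]'

```text
time_s: 4.7
eef_pos: [0.4951, 0.1256, 0.0892]
eef_rot: [0.0, -0.015, 1.0, -0.0]
wrist_force: [-0.1, -1.2, 0.7]
opening: 0.003
```

>>> servo_tool --plan '[[[0,0,-0.001,0,-1],[0,0,0,0,-1],[0,0,0,0,-1]]]'

```text
time_s: 5.0
eef_pos: [0.4951, 0.1256, 0.0882]
eef_rot: [0.0, -0.015, 1.0, 0.0]
wrist_force: [1.1, -0.1, 1.8]
opening: 0.003
```

Run:
```python
from h import *
print(get_obs()["eef_pos"],get_obs()["wrist_force"])
```

```text
[0.49512637 0.12562929 0.08819729] [ 1.08886155 -0.14156604  1.80546301]
```

>>> servo_tool --plan '[[[0,0,-0.001,0,-1],[0,0,0,0,-1]]]'

```text
time_s: 5.2
eef_pos: [0.4951, 0.1256, 0.0872]
eef_rot: [0.0, -0.015, 1.0, 0.0]
wrist_force: [-0.4, 0.4, 0.5]
opening: -0.003
```

>>> servo_tool --plan '[[[0,0,0,0,-1]]]'

```text
time_s: 5.3
eef_pos: [0.4951, 0.1256, 0.0872]
eef_rot: [0.0, -0.015, 1.0, -0.0]
wrist_force: [-0.1, 0.3, 1.1]
opening: -0.002
```

>>> servo_tool --plan '[[[0,0,0,0,-1]]]'

```text
time_s: 5.4
eef_pos: [0.4951, 0.1256, 0.0872]
eef_rot: [0.0, -0.015, 1.0, -0.0]
wrist_force: [-0.2, -0.0, 1.4]
opening: 0.0
```

Run:
```python
from h import *
for n in("scene","side"):
    p=camera(n);im=cv2.resize(p["img"],None,fx=4,fy=4,interpolation=cv2.INTER_CUBIC)
    x,y=(proj(p,[.55,.0165,.09])[0]*4).astype(int)
    cv2.imwrite(f"pics/u_{n}.png",im[y-250:y+250,x-350:x+350])
```

```text
(no output)
```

View pics/u_side.png

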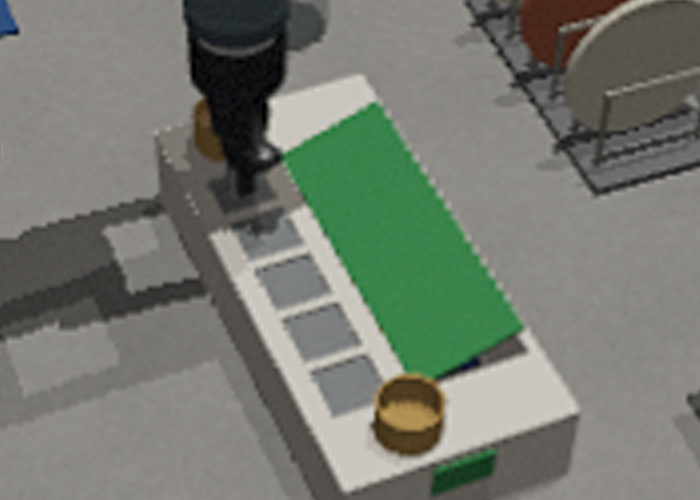

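View pics/u_scene.png

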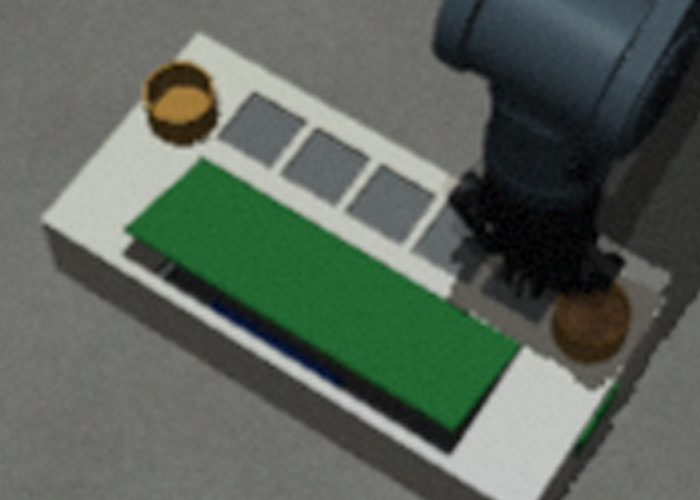

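The left-hand tile is the catch: the hatch has already risen part way. I'll continue down to the end stop.

>>> servo_tool --plan '[[[0,0,-0.001,0,-1],[0,0,-0.001,0,-1],[0,0,0,0,-1]]]'

```text
time_s: 5.8
eef_pos: [0.4952, 0.1256, 0.0852]
eef_rot: [0.0, -0.015, 1.0, 0.0]
wrist_force: [0.0, -0.3, 1.9]
opening: 0.002
```

>>> servo_tool --plan '[[[0,0,-0.001,0,-1],[0,0,0,0,-1]]]'

```text
time_s: 6.0
eef_pos: [0.4951, 0.1256, 0.0842]
eef_rot: [0.0, -0.015, 1.0, 0.0]
wrist_force: [0.7, 0.0, 2.5]
opening: -0.001
```

>>> servo_tool --plan '[[[0,0,-0.0005,0,-1],[0,0,0,0,-1]]]'

```text
time_s: 6.2
eef_pos: [0.4952, 0.1256, 0.084]
eef_rot: [0.0, -0.015, 1.0, -0.0]
wrist_force: [-0.7, 0.1, 6.9]
opening: 0.001
```

>>> servo_tool --plan '[[[0,0,-0.0005,0,-1],[0,0,0,0,-1],[0,0,0,0,-1]]]'

```text
time_s: 6.5
eef_pos: [0.4952, 0.1256, 0.084]
eef_rot: [0.0, -0.015, 1.0, -0.0]
wrist_force: [-2.1, -0.3, 9.7]
opening: 0.001
```

Hard stop: 9.7 N with no further travel. Lifting straight up and then away.

>>> servo_tool --plan '[[[0,0,0.002,0,-1],[0,0,0.01,0,-1],[0,0,0.03,0,-1],[0,0,0.04,0,-1],[0,0,0.04,0,-1],[-0.02,0.03,0.02,0,-1],[-0.02,0.03,0,0,-1],[-0.02,0.035,0,0,-1]]]'

```text
time_s: 7.3
eef_pos: [0.4348, 0.2212, 0.2267]
eef_rot: [0.001, -0.014, 1.0, 0.0]
wrist_force: [-0.1, 0.5, -0.6]
opening: -0.0
```

>>> servo_tool --plan '[[[-0.02,0.035,0,0,-1],[-0.02,0.035,0,0,-1],[-0.02,0.035,0,0,-1],[-0.02,0.035,0,0,-1],[-0.02,0.035,0,0,-1],[0,0,0,0,-1],[0,0,0,0,-1],[0,0,0,0,-1]]]'

```text
time_s: 8.1
eef_pos: [0.3353, 0.395, 0.2253]
eef_rot: [-0.0, -0.015, 1.0, -0.0]
wrist_force: [-0.0, -0.1, 1.1]
opening: -0.002
```

Run:
```python
from h import *
Z={"hatch_edge":.13,"tin_left":.08,"tin_right":.08,"tin_front":0,"tin_side":0,"jar":0,"bowl":0,"spoon":0}
print(get_obs()["eef_pos"],get_obs()["wrist_force"])
for n in("scene","side"):
    p=camera(n);cv2.imwrite(f"pics/e_{n}.png",p["img"])
    old=cv2.imread(f"pics/{n}0.png");cv2.imwrite(f"pics/d_{n}.png",cv2.resize(np.vstack([old,p["img"]])[:, :],None,fx=.78,fy=.78))
    for t in Z:
        for r in pinpoint(p,t)[:1]:
            v,u=r["centre"][0]*384,r["centre"][1]*512
            print(n,t,round(r["conf"],2),round(u),round(v),atz(p,u,v,Z[t]).round(3))
```

```text
[0.33532452 0.39495284 0.2252559 ] [-0.01606024 -0.10848843  1.09817998]
scene hatch_edge 0.57 225 235 [0.623 0.01  0.13 ]
scene tin_left 0.58 302 241 [0.498 0.177 0.08 ]
scene tin_right 0.56 202 189 [ 0.525 -0.149  0.08 ]
scene tin_front 0.8 205 129 [ 0.299 -0.324  0.   ]
scene tin_side 0.6 160 150 [ 0.452 -0.39   0.   ]
scene jar 0.85 338 334 [0.634 0.387 0.   ]
scene bowl 0.86 110 185 [ 0.647 -0.429  0.   ]
scene spoon 0.7 304 244 [0.467 0.174 0.   ]
side hatch_edge 0.64 307 161 [0.618 0.008 0.13 ]
side tin_left 0.67 251 148 [0.492 0.175 0.08 ]
side tin_right 0.87 300 219 [ 0.529 -0.155  0.08 ]
side tin_front 0.73 241 297 [ 0.296 -0.296  0.   ]
side jar 0.79 269 116 [0.638 0.394 0.   ]
side bowl 0.78 377 299 [ 0.647 -0.437  0.   ]
side spoon 0.49 177 160 [0.253 0.29  0.   ]
```

View pics/e_side.png

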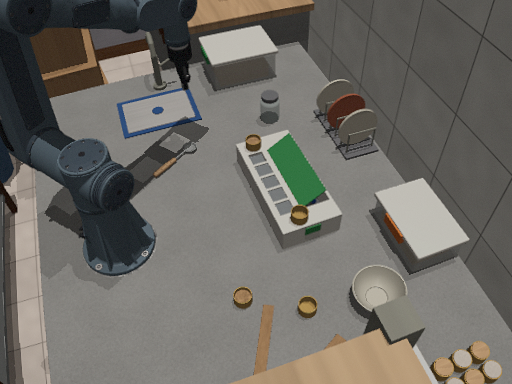

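View pics/e_scene.png

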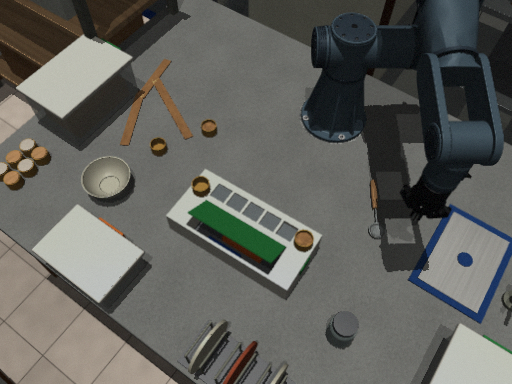

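The hatch is open (scene (235,232), side (297,168)), and nothing else has moved. One check of its angle before I hand in.

Run:
```python
from h import *
s=(.5511,.016,.032);c,n=np.cos(s[2]),np.sin(s[2])
def corners(th):
    L=np.array([(-.01,-.134,0),(-.01+.094*np.cos(th),-.134,.094*np.sin(th)),(-.01+.094*np.cos(th),.134,.094*np.sin(th)),(-.01,.134,0)])
    return np.c_[s[0]+c*L[:,0]-n*L[:,1],s[1]+n*L[:,0]+c*L[:,1],.08+L[:,2]]
for nm,seed in (("scene",(235,230)),("side",(297,168))):
    p=camera(nm);h=cv2.cvtColor(p["img"],cv2.COLOR_BGR2HSV)
    m=((abs(h[...,0].astype(int)-65)<15)&(h[...,1]>110)&(h[...,2]>50)).astype(np.uint8)
    k,l=cv2.connectedComponents(m);m=(l==l[seed[1],seed[0]]).astype(np.uint8)
    def e(t):
        im=np.zeros_like(m);cv2.fillPoly(im,[np.round(proj(p,corners(t))*16).astype(np.int32)],1,shift=4);return int((im!=m).sum())
    g=[(e(t),round(t,2)) for t in np.arange(0,.8,.02)];print(nm,m.sum(),sorted(g)[:4])
```

```text
scene 2001 [(98, np.float64(0.54)), (98, np.float64(0.56)), (162, np.float64(0.52)), (178, np.float64(0.58))]
side 1924 [(190, np.float64(0.58)), (190, np.float64(0.6)), (193, np.float64(0.52)), (217, np.float64(0.5))]
```

```bash
python3 -c "
from bench import *
print(hand_in())"
```

```text
the job is handed in; nothing more can be done
None
```

The green hatch stands open and the job is handed in; no verdict came back. I felt the tiles with the fingers shut, starting at the left-hand one (y = +112 mm). It turned out to be the catch, so I did not need to touch the other four.

- **Catch:** I pressed it down in small steps (1 mm, then 0.5 mm) until it hit its stop. The reading there was about 10 N with no further travel. I held it for about 0.3 s, then lifted straight up and moved the hand away. The robot's clock read about 8 s when I finished.
- **Hatch:** fitting its outline in the pictures gives about 0.55 rad in the scene view and 0.5–0.6 rad in the side view, against the 0.40 needed.
- **Loose things:** in the last pictures the tins, bowl, jar and spoon all stand where they began, and the hand touches nothing.
- **Checks that were weak or disagreed:**
  - The network put the spoon on the left tin in the last scene picture. The picture itself and the side view show the spoon unmoved.
  - It also missed the side tin in the last side view and the right tin in the first scene view.
  - Its positions from the two views differed by up to about 28 mm (the front tin in the last pictures), so "unmoved" rests mainly on the pictures.
  - While the catch was moving, the wrist force read only 0.5–2.5 N, near its noise. I knew it was the catch because the hatch rose.

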